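# Stirrer speed dial to the fifth click, then start

### The job

Bring the magnetic stirrer up to speed 5: with a fingertip push the dial's lever round clockwise, counting the clicks up from the red off mark (0), and stop in the fifth click without going past it. With the dial resting in that click, press the green start key fully in with a fingertip and let it come back out. Do not press the key before that, never take the dial between the fingers, and leave the bottle on the stirring plate and everything else on the bench where it stands.

Things in the scene. Friction and masses are not known exactly. Their poses are not given: they have to be found in the camera images.
- stirrer: White magnetic stirrer, 285 mm deep (x), 170 mm wide (y), fixed. Origin: centre of its underside, on the 3 mm thick black mat; x points from the robot's side to its back, z up. Control deck: the 127 mm nearest the robot, level, top 58 mm above the underside, blue-grey. Dial axis at x -85, y +25 mm, key axis at x -85, y -56 mm.
- plate (a point): Centre of the top of the white stirring plate, 140 mm across, 79 mm above the stirrer's underside. The housing round it is 72 mm high and begins 67 mm behind the dial's axis; a 20 mm wide steel boss, 16 mm high, stands on its back left corner.
- dial (a joint): Angle of the stepped speed dial, rad: 0 at the off stop, growing clockwise from above to 4.712 at speed 9. Clicks every 0.5236 rad (30 degrees): speed 5 is 2.618. Starts in click 0, 1 or 2. A detent resists with up to about 0.1 N m (2 to 5 N at the lever's end); past half way the dial snaps by itself into the next click and stays there when left.
- dial_axis (a point): On the dial's axis, level with its top, 30 mm above the deck; x along the lever, turns with it. Black dial: skirt 39 mm wide up to 9 mm above the deck, hub 33 mm wide up to 26 mm, and a lever bar from 8 to 30 mm above the deck, 10 mm wide (7.5 mm in its last 9 mm), from 16 mm behind the axis to 39 mm before it, with a white line on top.
- dial_tip (a point): Pointing end of the lever, on its top edge: 39 mm from the axis, 30 mm above the deck. x outward along the lever, z up. In the stirrer's frame the lever points at +135 degrees (counter-clockwise from x, seen from above) at 0, and at -15 degrees at speed 5.
- scale_five (a point): Inner end of the tick of speed 5, flat on the deck, 41 mm from the dial's axis. The scale has ten ticks 30 degrees apart, growing longer clockwise: 0 is red, 1 to 9 black, the tick of 5 twice as thick.
- start_key (a joint): How far the green start key is pressed, m: 0 out, 0.004 fully in. Spring: about 1.5 N to begin, 4 N fully in; springs back when let go.
- key_top (a point): Centre of the top of the round green start key, 19 mm across, in a 31 mm steel bezel. When out its top is 12 mm above the deck, fully in 8 mm; the bezel is 4 mm high.
- sample_bottle: Amber bottle with white cap, 48 mm across, 65 mm high, loose on the stirring plate. Origin: centre of its underside. To be left alone.
- dropper: Small white dropper bottle, 30 mm across, 78 mm high, on the mat to the right of the start key, 15 to 40 mm from the stirrer's side. Origin: centre of its underside. To be left alone.
- bar_retriever: White plastic rod with a blue end, 160 mm long, 13 mm thick at most, lying along its x on the mat to the left of the stirrer. Origin: under the middle. To be left alone.
- wash_bottle: White wash bottle with red cap and bent spout, 68 mm across, 200 mm high, at the left. Origin: centre of its underside. To be left alone.
- reagent_bottle: White plastic bottle, 74 mm across, 174 mm high, at the left. Origin: centre of its underside. To be left alone.
- flask0: Volumetric flask with orange stopper, 62 mm across, 136 mm high, in the white tray at the right. Origin: centre of its underside. To be left alone.
- flask1: Second such flask, in the same tray. To be left alone.

How it is judged:
By the outcome, as a careful person would: the job done as asked, in the order asked, and still so for the second after the job is handed in, with the robot touching nothing.
It also fails if it takes over 51 s, if anything falls off the work surface, if the arm or the gripper's body presses on something with over 40 N, if the wrist force passes 120 N, or if a joint passes its speed limit or range.

### The arm

A 6-joint arm with a two-finger parallel gripper is mounted at the origin on the work surface. World frame = base frame: x ahead of the robot, y to its left, z up, the work surface at z = 0. Lengths are in m, angles in rad, forces in N, time in s.
With the tool pointing down it reaches from about 0.35 to 0.775 m from the base axis. Payload 5.5 kg.
Tool frame: the origin (TCP) lies on the mounting face of the last link; the fingertips stand 173 mm ahead of it and the grasp point (between the pads) lies 155 mm ahead of it; z points along the fingers, y is the direction in which the jaws open and shut (so a half turn about z gives the same grasp; the last joint's range is limited). The gripper opens to 85 mm and grips with 20 to 120 N. Pads are 22 mm wide; open, the fingers measure 114 mm over their backs; the gripper's body (76 mm by 85 mm) begins 54 mm behind the grasp point. The pads swing forward as they close: fully open they stand 13 mm farther back than shut.
Start: joints at [1.035, 0.313, 0.046, 1.304, 0, 1.431], TCP at [0.222, 0.531, 0.405] pointing down, gripper open.
Joint ranges: [-2.76, 2.76], [-0.86, 1.69], [-1.03, 1.26], [-2.2, 2.34], [-1.47, 1.5], [-3.14, 3.14]. Speed limits (rad/s): [2.57, 2.57, 3.14, 3.14, 3.14, 3.14].

### API

Orientations are given as a unit quaternion [w, x, y, z].
In Python, from workcell import get_state, eyes, env gives the robot as it stands. The module is installed in compiled form; this text tells all that it offers.
- The arm moves only by the tool carry_out, never from a script. Its argument "motion" is a list of rows, each an object of numbers: "jaw": the opening, from -1 (shut) to 1 (fully open); "tx", "ty", "tz": the shift along the tool's x, y, z in cm; "wx", "wy", "wz": the turn, a rotation vector about the tool's x, y, z in degrees. In form: [{"jaw": .., "tx": .., "ty": .., "tz": .., "wx": .., "wy": .., "wz": ..}, ...]. A call has 1 to 20 rows; each row shifts and turns the commanded pose from where the row before left it, along the tool's axes as they then stand; what a row does not reach is not made up. A row lasts 1/8 s, in which the tool goes at most 62.5 mm and 10.7 degrees, less where a joint would pass 70% of its speed; a pose out of reach is approached as far as the arm can. A call with a gripper value outside its range is refused whole. The fingers move at their own pace and stop on an object; "force" is the grip in N (left out, the last holds). Time passes only in rows, so rows that do not move let the fingers close. It gives the time, the measured TCP pose, the force and the opening at its end, in the units of the state.
- get_state(): the state, without advancing time (a new reading comes with each control period).
- eyes.read_camera(name): name is "scene" or "top" or "wrist"; returns the picture (400x640x3 uint8, blue, green, red); there is no depth.
- eyes.calibration(name): a dict with "K" (3x3 intrinsics, pixels), "camera_from_world" (4x4, takes a point from world to camera coordinates). Camera axes: x right, y up, looking along -z (the intrinsics and any distortion apply to the point x, -y, -z); pixel columns grow to the right and rows downward; lengths in m; the calibration is good to about 2 mm. A picture is of the moment at which its call begins: read the wrist's pose just before it. calibration takes no time and is no camera call; for the wrist camera it gives the pose at the moment of the call.
- env.hand_in(): hands the job in, once; it reports no verdict.
The state is a dict: "clock": time; "joint_pos": joint angles; "qvel": joint speeds; "tau": joint torques, N m; "tcp_pos": TCP position; "orientation": TCP orientation; "wrist_force": force on the tool from outside, world axes, zero at the start; "ft_torque": the same for the moment, N m; "finger_gap": finger opening in m.
Only numpy, scipy, OpenCV 4.12 (cv2) and the standard library are available. Lean on these libraries where they do the work, as an engineer would, in place of code of your own. Each camera call takes 0.05 s, during which the arm holds its last target.

## Working session

There is one attempt and no reset: what is moved stays moved. The work goes in short steps, Python scripts to look and compute and a tool call to move; the robot and the scene stay as the last step left them, time stands still between calls to the robot, and variables do not carry over. Pictures are saved under pics/ and viewed, and the job is handed in when it is done.

Besides the shell and the picture viewer there is one more tool, called by a JSON object that holds its "fn" and its "kwargs", one argument or row to a line. carry_out: Moves the arm, as the interface text tells. Its arguments: {"type":"object","properties":{"motion":{"type":"array"},"force":{"type":"number"}},"required":["motion"]}

```bash
mkdir -p pics; python3 - <<'E'
from workcell import get_state, eyes, env
import cv2
print(get_state())
for n in ["scene","top"]:
    im=eyes.read_camera(n); cv2.imwrite(f"pics/{n}0.png",im)
    c=eyes.calibration(n); print(n,c)
E
```

```text
{'clock': 0.0, 'joint_pos': array([1.03537469e+00, 3.14033951e-01, 4.50041125e-02, 1.30359440e+00,
       1.29765149e-06, 1.43120294e+00]), 'qvel': array([ 0.00096218, -0.00066463,  0.00170536, -0.00021572,  0.00064636,
       -0.00027743]), 'tau': array([ 6.78647011e-04, -4.80629253e+01,  2.98532581e+01,  1.93809491e-02,
       -3.91684644e-04, -1.27899713e-05]), 'tcp_pos': array([0.22161543, 0.53037895, 0.40379977]), 'orientation': array([-3.03255336e-04,  1.96624523e-01,  9.80478435e-01, -8.62176027e-04]), 'wrist_force': array([-0.34577553, -0.37129765, -0.21680278]), 'ft_torque': array([0.02012206, 0.04939986, 0.00551141]), 'finger_gap': 0.0855307412004637}
scene {'K': array([[429.22873023,   0.        , 320.58485912],
       [  0.        , 429.22873023, 199.17665457],
       [  0.        ,   0.        ,   1.        ]]), 'camera_from_world': array([[-0.19729819,  0.98022026, -0.01554575,  0.12210232],
       [-0.76735209, -0.14454446,  0.62472207,  0.39175589],
       [ 0.61011818,  0.1351856 ,  0.78069243, -1.45244653],
       [ 0.        ,  0.        ,  0.        ,  1.        ]])}
top {'K': array([[430.75945369,   0.        , 321.72981117],
       [  0.        , 430.75945369, 200.9925386 ],
       [  0.        ,   0.        ,   1.        ]]), 'camera_from_world': array([[ 2.82581507e-02, -9.99599973e-01,  1.17072594e-03,
        -1.37689030e-02],
       [ 9.96882143e-01,  2.82675983e-02,  7.36677426e-02,
        -6.05472482e-01],
       [-7.36713671e-02, -9.14638386e-04,  9.97282153e-01,
        -1.28091377e+00],
       [ 0.00000000e+00,  0.00000000e+00,  0.00000000e+00,
         1.00000000e+00]])}
```

View pics/scene0.png

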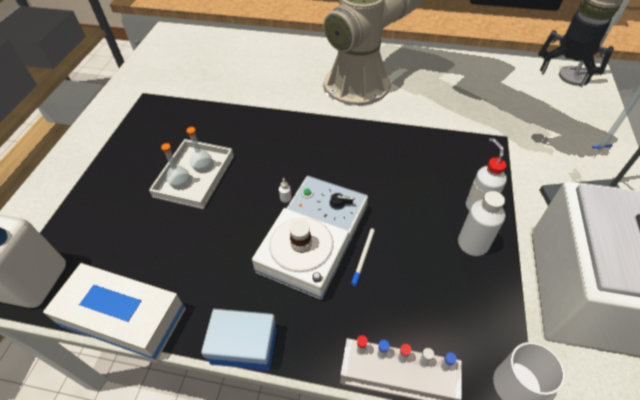

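View pics/top0.png

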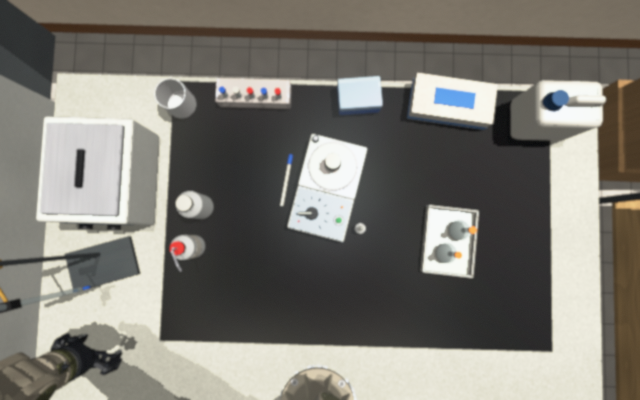

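The scene view shows the stirrer at about (315,235). In the top view it is at (328,187), with the dial at about (312,213), the key at (338,220) and the dropper at (360,228). I'll enlarge both views.

```bash
python3 - <<'E'
import cv2
a=cv2.imread("pics/top0.png")[125:250,270:380]; cv2.imwrite("pics/topc.png",cv2.resize(a,None,fx=4.8,fy=4.8,interpolation=cv2.INTER_CUBIC))
a=cv2.imread("pics/scene0.png")[165:300,245:385]; cv2.imwrite("pics/scenec.png",cv2.resize(a,None,fx=4.4,fy=4.4,interpolation=cv2.INTER_CUBIC))
E
```

```text
(no output)
```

View pics/topc.png

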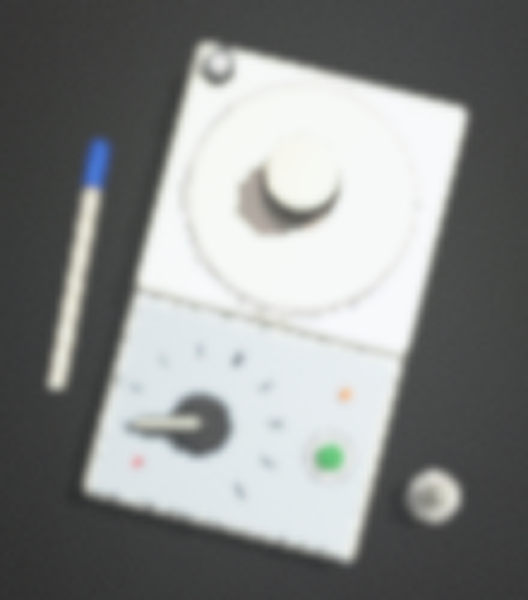

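View pics/scenec.png

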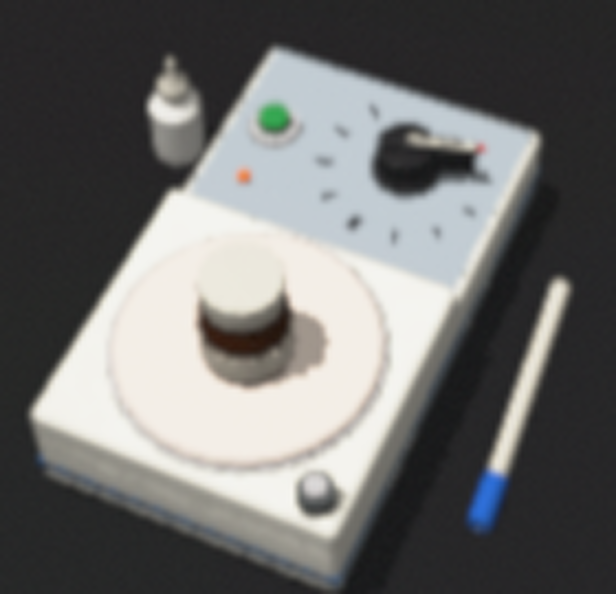

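```bash
cat > h.py <<'E'
import numpy as np, cv2
from workcell import get_state, eyes, env
from scipy.spatial.transform import Rotation as R
def cast(c,px,z):
    K=c["K"];T=c["camera_from_world"]
    d=np.array([(px[0]-K[0,2])/K[0,0],-(px[1]-K[1,2])/K[1,1],-1.0])
    Rm=T[:3,:3];o=-Rm.T@T[:3,3];w=Rm.T@d
    return o+w*(z-o[2])/w[2]
def proj(c,p):
    K=c["K"];T=c["camera_from_world"];q=T[:3,:3]@p+T[:3,3]
    return np.array([K[0,0]*q[0]/-q[2]+K[0,2],K[1,1]*-q[1]/-q[2]+K[1,2]])
def fit2d(loc,w):
    loc=np.array(loc,float);w=np.array(w,float)
    lc,wc=loc.mean(0),w.mean(0);a=loc-lc;b=w-wc
    th=np.arctan2((a[:,0]*b[:,1]-a[:,1]*b[:,0]).sum(),(a*b).sum())
    r=np.array([[np.cos(th),-np.sin(th)],[np.sin(th),np.cos(th)]])
    t=wc-r@lc; return th,t,(w-(loc@r.T+t))
E
python3 - <<'E'
from h import *
hw=.085
data={"top":((270,125),4.8,[((83,490),(-.1425,.085),.061),((353,562),(-.1425,-.085),.061),((203,42),(.1425,.085),.075),((468,108),(.1425,-.085),.075),((329,458),(-.085,-.056),.073)]),
"scene":((245,165),4.4,[((275,48),(-.1425,-.085),.061),((540,135),(-.1425,.085),.061),((335,540),(.1425,.085),.075),((33,412),(.1425,-.085),.075),((275,117),(-.085,-.056),.073)])}
for n,(o,s,l) in data.items():
    c=eyes.calibration(n)
    W=[cast(c,((p[0]+.5)/s+o[0]-.5,(p[1]+.5)/s+o[1]-.5),z)[:2] for p,_,z in l]
    th,t,res=fit2d([q for _,q,_ in l],W)
    print(n,np.degrees(th),t,"\n",(res*1000).round(1))
    r=np.array([[np.cos(th),-np.sin(th)],[np.sin(th),np.cos(th)]])
    print("dial",r@[-.085,.025]+t,"key",r@[-.085,-.056]+t)
    if n=="top":
        a=cast(c,((132+.5)/s+o[0]-.5,(426+.5)/s+o[1]-.5),.091)
        print("tip ang local",np.degrees(np.arctan2(*((a[:2]-(r@[-.085,.025]+t))[::-1]))-th))
E
```

```text
top -13.030168449483627 [ 0.64348315 -0.01143179] 
 [[ 0.8 -0.5]
 [ 0.1 -0.3]
 [-1.5 -1.4]
 [ 0.6  1.3]
 [-0.1  1. ]]
dial [0.56630837 0.03208894] key [ 0.54804578 -0.04682543]
tip ang local 107.51607720597313
scene -13.010476117212475 [ 0.64742982 -0.01077042] 
 [[ 2.2  1.2]
 [ 0.7 -2.6]
 [-0.8 -1. ]
 [-3.   2.4]
 [ 0.9 -0. ]]
dial [0.57024009 0.03272379] key [ 0.55200463 -0.04619685]
```

{"fn": "carry_out", "kwargs": {
  "motion": [
    {"jaw": -1,"tx": -2.8,"ty": -3.3,"tz": -0.4},
    {"jaw": -1,"tx": -2.8,"ty": -3.3,"tz": -0.4},
    {"jaw": -1,"tx": -2.8,"ty": -3.3,"tz": -0.4},
    {"jaw": -1,"tx": -2.8,"ty": -3.3,"tz": -0.4},
    {"jaw": -1,"tx": -2.8,"ty": -3.3,"tz": -0.4},
    {"jaw": -1,"tx": -2.8,"ty": -3.3,"tz": -0.4},
    {"jaw": -1,"tx": -2.8,"ty": -3.3,"tz": -0.4},
    {"jaw": -1,"tx": -2.8,"ty": -3.3,"tz": -0.4}
  ],
  "force": 60
}}

```text
invalid input at $.motion[0]: expected keys jaw, tx, ty, tz, wx, wy, wz
```

```bash
python3 - <<'E'
from h import *
s=get_state(); print(s["clock"],s["tcp_pos"],s["finger_gap"],s["joint_pos"].round(3))
c=eyes.calibration("wrist"); T=c["camera_from_world"]
Rt=R.from_quat(np.roll(s["orientation"],-1)).as_matrix()
print(Rt.round(3)); o=-T[:3,:3].T@T[:3,3]; print("cam in tool",Rt.T@(o-s["tcp_pos"]),"look",Rt.T@(-T[2,:3]),c["K"][0,0])
cv2.imwrite("pics/w1.png",eyes.read_camera("wrist"))
E
```

```text
0.1 [0.22160664 0.53037985 0.40388567] 0.08544199189708801 [ 1.035  0.314  0.045  1.304 -0.     1.431]
[[-0.923  0.386 -0.001]
 [ 0.386  0.923 -0.001]
 [ 0.    -0.002 -1.   ]]
cam in tool [ 0.08322977 -0.00059134  0.02969331] look [-0.32275124 -0.00098093  0.94648332] 353.28568646470706
```

View pics/w1.png

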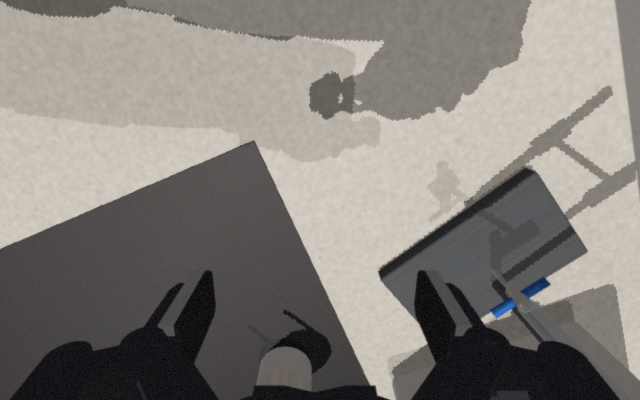

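The wrist camera sits at tool +x, and the fingertips show at about (210,272) and (425,272). The call needs every key, so I'll resend it.

{"fn": "carry_out", "kwargs": {
  "motion": [
    {"jaw": -1,"tx": -2.8,"ty": -3.3,"tz": -0.4,"wx": 0,"wy": 0,"wz": 0},
    {"jaw": -1,"tx": -2.8,"ty": -3.3,"tz": -0.4,"wx": 0,"wy": 0,"wz": 0},
    {"jaw": -1,"tx": -2.8,"ty": -3.3,"tz": -0.4,"wx": 0,"wy": 0,"wz": 0},
    {"jaw": -1,"tx": -2.8,"ty": -3.3,"tz": -0.4,"wx": 0,"wy": 0,"wz": 0},
    {"jaw": -1,"tx": -2.8,"ty": -3.3,"tz": -0.4,"wx": 0,"wy": 0,"wz": 0},
    {"jaw": -1,"tx": -2.8,"ty": -3.3,"tz": -0.4,"wx": 0,"wy": 0,"wz": 0},
    {"jaw": -1,"tx": -2.8,"ty": -3.3,"tz": -0.4,"wx": 0,"wy": 0,"wz": 0},
    {"jaw": -1,"tx": -2.8,"ty": -3.3,"tz": -0.4,"wx": 0,"wy": 0,"wz": 0}
  ],
  "force": 60
}}

```text
clock: 1.15
tcp_pos: [0.3266, 0.1993, 0.4367]
orientation: [0.0, 0.196, 0.981, 0.0]
wrist_force: [0.6, -0.7, -0.3]
finger_gap: 0.0001
```

```bash
python3 - <<'E'
from h import *
s=get_state(); print(s["clock"],s["tcp_pos"],s["finger_gap"],s["joint_pos"].round(3),s["orientation"].round(4))
E
```

```text
1.15 [0.32662963 0.1992764  0.43673705] 7.370445326374609e-05 [ 0.337 -0.071 -0.318  1.323  0.     0.733] [1.000e-04 1.965e-01 9.805e-01 0.000e+00]
```

{"fn": "carry_out", "kwargs": {
  "motion": [
    {"jaw": -1,"tx": -4.1,"ty": -1.0,"tz": 0.2,"wx": 0,"wy": 0,"wz": 0},
    {"jaw": -1,"tx": -4.1,"ty": -1.0,"tz": 0.2,"wx": 0,"wy": 0,"wz": 0},
    {"jaw": -1,"tx": -4.1,"ty": -1.0,"tz": 0.2,"wx": 0,"wy": 0,"wz": 0},
    {"jaw": -1,"tx": -4.1,"ty": -1.0,"tz": 0.2,"wx": 0,"wy": 0,"wz": 0},
    {"jaw": -1,"tx": -4.1,"ty": -1.0,"tz": 0.2,"wx": 0,"wy": 0,"wz": 0},
    {"jaw": -1,"tx": -4.1,"ty": -1.0,"tz": 0.2,"wx": 0,"wy": 0,"wz": 0},
    {"jaw": -1,"tx": -4.1,"ty": -1.0,"tz": 0.2,"wx": 0,"wy": 0,"wz": 0},
    {"jaw": -1,"tx": -4.1,"ty": -1.0,"tz": 0.2,"wx": 0,"wy": 0,"wz": 0},
    {"jaw": -1,"tx": 0,"ty": 0,"tz": 0,"wx": 0,"wy": 0,"wz": -8.3},
    {"jaw": -1,"tx": 0,"ty": 0,"tz": 0,"wx": 0,"wy": 0,"wz": -8.3},
    {"jaw": -1,"tx": 0,"ty": 0,"tz": 0,"wx": 0,"wy": 0,"wz": -8.3},
    {"jaw": -1,"tx": 0,"ty": 0,"tz": 0,"wx": 0,"wy": 0,"wz": 0}
  ]
}}

```text
clock: 2.65
tcp_pos: [0.5984, 0.0003, 0.4203]
orientation: [-0.0, -0.019, 1.0, 0.0]
wrist_force: [0.2, 0.2, -0.8]
finger_gap: -0.0002
```

```bash
python3 - <<'E'
from h import *
s=get_state(); print(s["clock"],s["tcp_pos"],s["joint_pos"].round(3),s["orientation"].round(4))
c=eyes.calibration("wrist"); np.savez("w2.npz",K=c["K"],camera_from_world=c["camera_from_world"])
cv2.imwrite("pics/w2.png",eyes.read_camera("wrist"))
E
```

```text
2.65 [5.98374242e-01 2.75155547e-04 4.20269296e-01] [-0.134  0.357  0.146  1.36   0.    -0.171] [-4.000e-04 -1.860e-02  9.998e-01  1.000e-04]
```

View pics/w2.png

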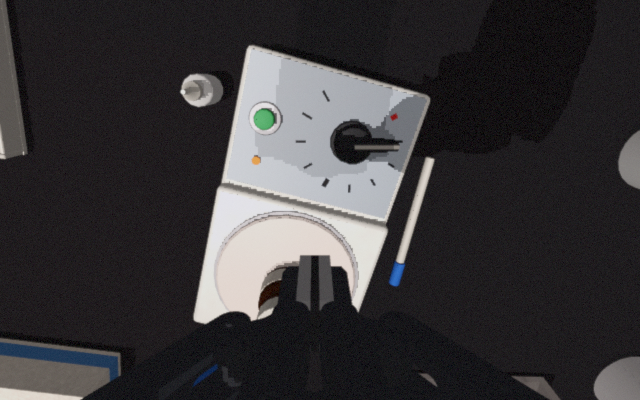

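```bash
python3 - <<'E'
from h import *
c=np.load("w2.npz")
l=[((429,97),(-.1425,.085),.061),((250,47),(-.1425,-.085),.061),((264,119),(-.085,-.056),.073),((387,222),(-.018,.085),.075),((221,185),(-.018,-.085),.075)]
W=[cast(c,p,z)[:2] for p,_,z in l]
th,t,res=fit2d([q for _,q,_ in l],W)
r=np.array([[np.cos(th),-np.sin(th)],[np.sin(th),np.cos(th)]])
d=r@[-.085,.025]+t
print(np.degrees(th),t,(res*1000).round(1),"dial",d,"key",r@[-.085,-.056]+t,W[2])
im=cv2.imread("pics/w2.png")
g=cv2.inRange(im,(0,80,0),(110,255,90));m=cv2.moments(g);print("green",m["m10"]/m["m00"],m["m01"]/m["m00"])
tip=cast(c,(400,147.5),.091)[:2]; v=tip-d;print("lever",np.hypot(*v),np.degrees(np.arctan2(v[1],v[0])-th))
E
```

```text
-12.455597893430033 [ 0.64486361 -0.01107314] [[ 1.3 -3. ]
 [ 2.5  3.6]
 [-1.   0.8]
 [-4.  -4.7]
 [ 1.2  3.3]] dial [0.56725629 0.0316715 ] key [ 0.54978597 -0.04742204] [ 0.54879087 -0.04666974]
green 166.36300093196644 152.82013047530288
lever 0.03973948820474371 103.61076031378222
```

The wrist view shows the lever pointing at (400,147), between the red tick at (394,117) and tick 2 at (391,166). That puts it in click 1. The thick tick of 5 is at (326,183) and the green key at (264,119). Next I'll move down behind the lever.

{"fn": "carry_out", "kwargs": {
  "motion": [
    {"jaw": -1,"tx": 2.7,"ty": 3.2,"tz": 0,"wx": 0,"wy": 0,"wz": 0},
    {"jaw": -1,"tx": 2.7,"ty": 3.2,"tz": 0,"wx": 0,"wy": 0,"wz": 0},
    {"jaw": -1,"tx": 0,"ty": 0,"tz": 4.5,"wx": 0,"wy": 0,"wz": 0},
    {"jaw": -1,"tx": 0,"ty": 0,"tz": 4.5,"wx": 0,"wy": 0,"wz": 0},
    {"jaw": -1,"tx": 0,"ty": 0,"tz": 4.0,"wx": 0,"wy": 0,"wz": 0},
    {"jaw": -1,"tx": 0,"ty": 0,"tz": 2.1,"wx": 0,"wy": 0,"wz": 0},
    {"jaw": -1,"tx": 0,"ty": 0,"tz": 0,"wx": 0,"wy": 0,"wz": 0}
  ]
}}

```text
clock: 3.58
tcp_pos: [0.5409, 0.0623, 0.268]
orientation: [-0.002, -0.018, 1.0, 0.0]
wrist_force: [-0.4, -1.3, 0.3]
finger_gap: 0.0005
```

```bash
cat > look.py <<'E'
import sys; from h import *
n=sys.argv[1]; s=get_state(); o=s["orientation"]
x=R.from_quat(np.roll(o,-1)).as_matrix()[:,0]
print(s["clock"],s["tcp_pos"].round(4),"xang",np.degrees(np.arctan2(x[1],x[0]))%360,s["wrist_force"].round(1))
d=np.array([.5672,.0318]); v=s["tcp_pos"][:2]-d; print("from dial: tool x %.4f y %.4f"%(v@x[:2], v@np.array([x[1],-x[0]])))
a=eyes.read_camera("top")[185:245,285:365]; b=eyes.read_camera("scene")[170:225,290:370]
a=cv2.resize(a,(640,480),interpolation=cv2.INTER_CUBIC)[:, :]; b=cv2.resize(b,(640,440),interpolation=cv2.INTER_CUBIC)
o=np.zeros((480,800,3),np.uint8); o[:300,:400]=cv2.resize(a,(400,300)); o[:275,400:]=cv2.resize(b,(400,275))
w=eyes.read_camera("wrist"); o[300:,:288]=cv2.resize(w,(288,180)); cv2.imwrite(f"pics/{n}.png",o)
E
python3 look.py l1
```

```text
3.575 [0.5409 0.0623 0.268 ] xang 182.1197591297175 [-0.4 -1.3  0.3]
from dial: tool x 0.0251 y 0.0314
```

View pics/l1.png

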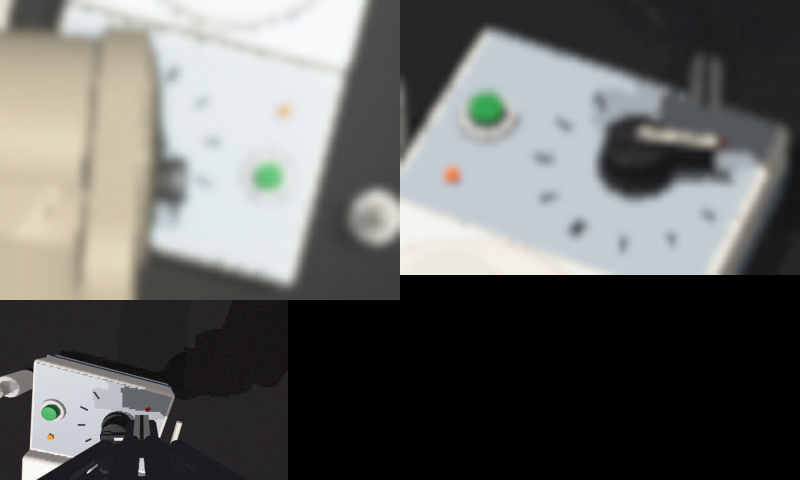

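{"fn": "carry_out", "kwargs": {
  "motion": [
    {"jaw": -1,"tx": 0,"ty": 0,"tz": 1.0,"wx": 0,"wy": 0,"wz": 0},
    {"jaw": -1,"tx": 0,"ty": 0,"tz": 0.9,"wx": 0,"wy": 0,"wz": 0},
    {"jaw": -1,"tx": -0.3,"ty": 0,"tz": 0,"wx": 0,"wy": 0,"wz": 0},
    {"jaw": -1,"tx": -0.3,"ty": 0,"tz": 0,"wx": 0,"wy": 0,"wz": 0},
    {"jaw": -1,"tx": -0.1,"ty": 0,"tz": 0,"wx": 0,"wy": 0,"wz": 0},
    {"jaw": -1,"tx": -0.1,"ty": 0,"tz": 0,"wx": 0,"wy": 0,"wz": 0},
    {"jaw": -1,"tx": 0,"ty": 0,"tz": 0,"wx": 0,"wy": 0,"wz": 0}
  ]
}}

```text
clock: 4.6
tcp_pos: [0.5501, 0.0625, 0.2508]
orientation: [0.0, -0.019, 1.0, 0.0]
wrist_force: [-0.4, -0.7, -0.2]
finger_gap: 0.0002
```

```bash
cat > look.py <<'E'
import sys; from h import *
n=sys.argv[1]; s=get_state(); o=s["orientation"]
x=R.from_quat(np.roll(o,-1)).as_matrix()[:,0]
xa=np.degrees(np.arctan2(x[1],x[0]))%360
print(s["clock"],s["tcp_pos"].round(4),"xang",xa,"local lever ang of face",xa-90+13,s["wrist_force"].round(1),s["joint_pos"].round(2))
d=np.array([.5672,.0318]); v=s["tcp_pos"][:2]-d; print("from dial: tool x %.4f y %.4f"%(v@x[:2], v@np.array([x[1],-x[0]])))
b=eyes.read_camera("scene")[160:240,270:380]
cv2.imwrite(f"pics/{n}.png",cv2.resize(b,None,fx=6,fy=6,interpolation=cv2.INTER_CUBIC))
E
python3 look.py l2
```

```text
4.6 [0.5501 0.0625 0.2508] xang 182.22090866987236 local lever ang of face 105.22090866987236 [-0.4 -0.7 -0.2] [-0.03  0.37 -0.27  0.93  0.   -0.07]
from dial: tool x 0.0159 y 0.0314
```

View pics/l2.png

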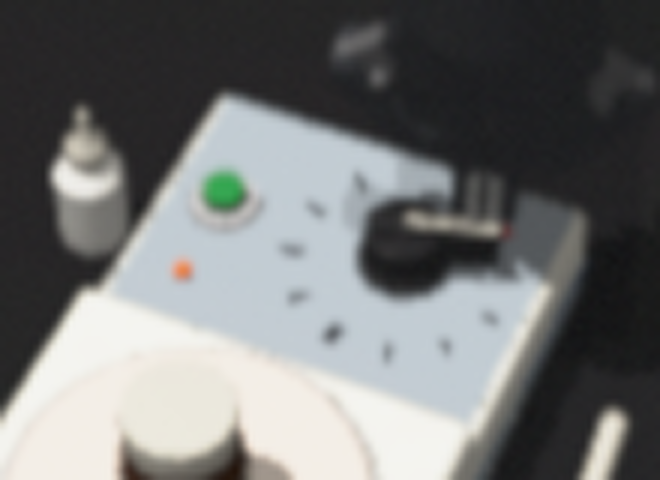

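The two fingertips stand against the lever's near side at about (483,200) and no force shows yet. I'll push 30° in small steps.

{"fn": "carry_out", "kwargs": {
  "motion": [
    {"jaw": -1,"tx": -0.17,"ty": 0.08,"tz": 0,"wx": 0,"wy": 0,"wz": 3},
    {"jaw": -1,"tx": -0.17,"ty": 0.08,"tz": 0,"wx": 0,"wy": 0,"wz": 3},
    {"jaw": -1,"tx": -0.17,"ty": 0.08,"tz": 0,"wx": 0,"wy": 0,"wz": 3},
    {"jaw": -1,"tx": -0.17,"ty": 0.08,"tz": 0,"wx": 0,"wy": 0,"wz": 3},
    {"jaw": -1,"tx": -0.17,"ty": 0.08,"tz": 0,"wx": 0,"wy": 0,"wz": 3},
    {"jaw": -1,"tx": -0.17,"ty": 0.08,"tz": 0,"wx": 0,"wy": 0,"wz": 3},
    {"jaw": -1,"tx": -0.17,"ty": 0.08,"tz": 0,"wx": 0,"wy": 0,"wz": 3},
    {"jaw": -1,"tx": -0.17,"ty": 0.08,"tz": 0,"wx": 0,"wy": 0,"wz": 3},
    {"jaw": -1,"tx": -0.17,"ty": 0.08,"tz": 0,"wx": 0,"wy": 0,"wz": 3},
    {"jaw": -1,"tx": -0.17,"ty": 0.08,"tz": 0,"wx": 0,"wy": 0,"wz": 3},
    {"jaw": -1,"tx": 0,"ty": 0,"tz": 0,"wx": 0,"wy": 0,"wz": 0}
  ]
}}

```text
clock: 6.02
tcp_pos: [0.5679, 0.067, 0.2507]
orientation: [-0.0, 0.24, 0.971, 0.0]
wrist_force: [-0.7, -0.0, 0.8]
finger_gap: -0.0
```

```bash
python3 look.py l3
```

```text
6.025 [0.5679 0.067  0.2507] xang 152.25831392673038 local lever ang of face 75.25831392673038 [-0.7 -0.   0.8] [-0.02  0.4  -0.22  0.95  0.    0.46]
from dial: tool x 0.0158 y 0.0315
```

View pics/l3.png

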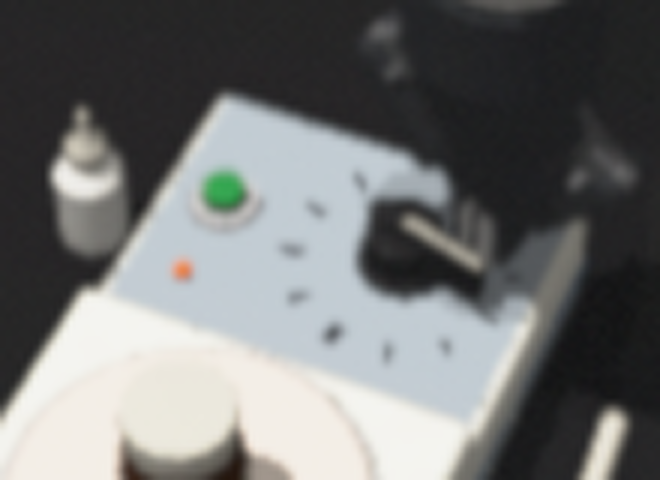

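Tracking is exact, and the lever has moved one click to about (480,268). I'll push another 60°, which should land in click 4.

{"fn": "carry_out", "kwargs": {
  "motion": [
    {"jaw": -1,"tx": -0.17,"ty": 0.08,"tz": 0,"wx": 0,"wy": 0,"wz": 3},
    {"jaw": -1,"tx": -0.17,"ty": 0.08,"tz": 0,"wx": 0,"wy": 0,"wz": 3},
    {"jaw": -1,"tx": -0.17,"ty": 0.08,"tz": 0,"wx": 0,"wy": 0,"wz": 3},
    {"jaw": -1,"tx": -0.17,"ty": 0.08,"tz": 0,"wx": 0,"wy": 0,"wz": 3},
    {"jaw": -1,"tx": -0.17,"ty": 0.08,"tz": 0,"wx": 0,"wy": 0,"wz": 3},
    {"jaw": -1,"tx": -0.17,"ty": 0.08,"tz": 0,"wx": 0,"wy": 0,"wz": 3},
    {"jaw": -1,"tx": -0.17,"ty": 0.08,"tz": 0,"wx": 0,"wy": 0,"wz": 3},
    {"jaw": -1,"tx": -0.17,"ty": 0.08,"tz": 0,"wx": 0,"wy": 0,"wz": 3},
    {"jaw": -1,"tx": -0.17,"ty": 0.08,"tz": 0,"wx": 0,"wy": 0,"wz": 3},
    {"jaw": -1,"tx": -0.17,"ty": 0.08,"tz": 0,"wx": 0,"wy": 0,"wz": 3},
    {"jaw": -1,"tx": 0,"ty": 0,"tz": 0,"wx": 0,"wy": 0,"wz": 0}
  ]
}}

```text
clock: 7.45
tcp_pos: [0.5856, 0.062, 0.2507]
orientation: [-0.0, 0.482, 0.876, 0.0]
wrist_force: [-1.3, 1.3, 0.9]
finger_gap: 0.0003
```

{"fn": "carry_out", "kwargs": {
  "motion": [
    {"jaw": -1,"tx": -0.17,"ty": 0.08,"tz": 0,"wx": 0,"wy": 0,"wz": 3},
    {"jaw": -1,"tx": -0.17,"ty": 0.08,"tz": 0,"wx": 0,"wy": 0,"wz": 3},
    {"jaw": -1,"tx": -0.17,"ty": 0.08,"tz": 0,"wx": 0,"wy": 0,"wz": 3},
    {"jaw": -1,"tx": -0.17,"ty": 0.08,"tz": 0,"wx": 0,"wy": 0,"wz": 3},
    {"jaw": -1,"tx": -0.17,"ty": 0.08,"tz": 0,"wx": 0,"wy": 0,"wz": 3},
    {"jaw": -1,"tx": -0.17,"ty": 0.08,"tz": 0,"wx": 0,"wy": 0,"wz": 3},
    {"jaw": -1,"tx": -0.17,"ty": 0.08,"tz": 0,"wx": 0,"wy": 0,"wz": 3},
    {"jaw": -1,"tx": -0.17,"ty": 0.08,"tz": 0,"wx": 0,"wy": 0,"wz": 3},
    {"jaw": -1,"tx": -0.17,"ty": 0.08,"tz": 0,"wx": 0,"wy": 0,"wz": 3},
    {"jaw": -1,"tx": -0.17,"ty": 0.08,"tz": 0,"wx": 0,"wy": 0,"wz": 3},
    {"jaw": -1,"tx": 0,"ty": 0,"tz": 0,"wx": 0,"wy": 0,"wz": 0}
  ]
}}

```text
clock: 8.82
tcp_pos: [0.5986, 0.0488, 0.2507]
orientation: [-0.0, 0.693, 0.721, 0.0]
wrist_force: [-1.2, 4.0, 0.6]
finger_gap: -0.0005
```

```bash
python3 look.py l4
```

```text
8.825 [0.5986 0.0488 0.2507] xang 92.33458103673836 local lever ang of face 15.334581036738356 [-1.2  4.   0.6] [-0.05  0.45 -0.14  0.98  0.    1.48]
from dial: tool x 0.0157 y 0.0321
```

View pics/l4.png

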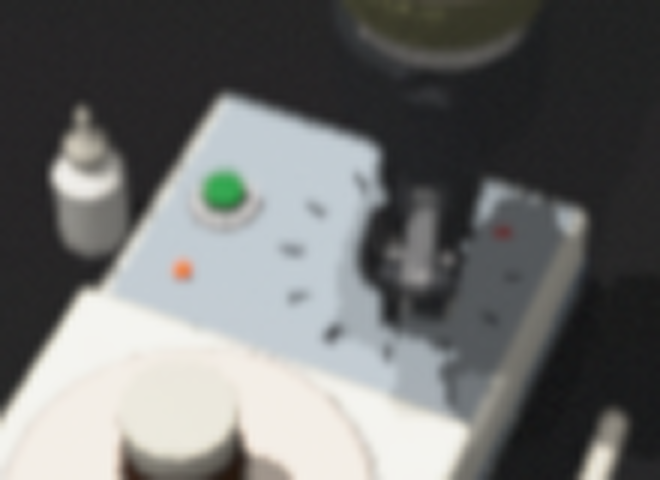

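The wrist reports 4 N, so the lever is loaded at about click 4. I'll edge forward in smaller steps and look again.

{"fn": "carry_out", "kwargs": {
  "motion": [
    {"jaw": -1,"tx": -0.11,"ty": 0.05,"tz": 0,"wx": 0,"wy": 0,"wz": 2},
    {"jaw": -1,"tx": -0.11,"ty": 0.05,"tz": 0,"wx": 0,"wy": 0,"wz": 2},
    {"jaw": -1,"tx": 0,"ty": 0,"tz": 0,"wx": 0,"wy": 0,"wz": 0}
  ]
}}

```text
clock: 9.25
tcp_pos: [0.5996, 0.0471, 0.2507]
orientation: [-0.001, 0.718, 0.696, 0.001]
wrist_force: [-1.5, 7.3, 1.8]
finger_gap: -0.0001
```

{"fn": "carry_out", "kwargs": {
  "motion": [
    {"jaw": -1,"tx": -0.11,"ty": 0.05,"tz": 0,"wx": 0,"wy": 0,"wz": 2},
    {"jaw": -1,"tx": -0.11,"ty": 0.05,"tz": 0,"wx": 0,"wy": 0,"wz": 2},
    {"jaw": -1,"tx": 0,"ty": 0,"tz": 0,"wx": 0,"wy": 0,"wz": 0}
  ]
}}

```text
clock: 9.62
tcp_pos: [0.6006, 0.0448, 0.2507]
orientation: [-0.001, 0.742, 0.671, 0.001]
wrist_force: [-0.8, 5.7, 0.9]
finger_gap: -0.0002
```

```bash
python3 look.py l5
```

```text
9.625 [0.6006 0.0448 0.2507] xang 84.23930408601346 local lever ang of face 7.239304086013462 [-0.8  5.7  0.9] [-0.06  0.45 -0.14  0.98  0.    1.61]
from dial: tool x 0.0163 y 0.0319
```

View pics/l5.png

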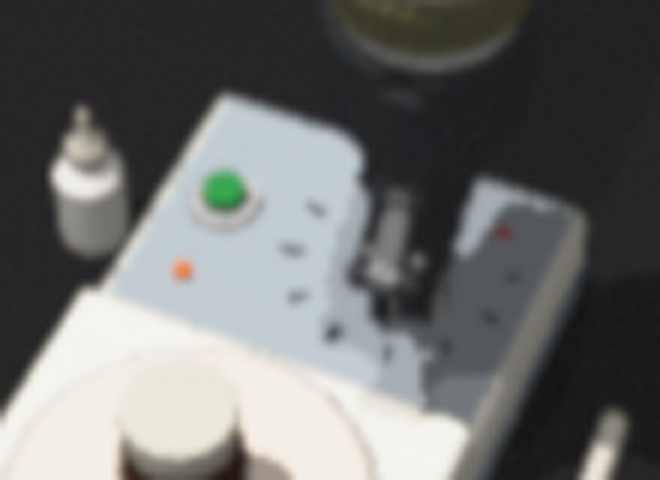

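The force has passed its peak (7.3 then 5.7 N), so the halfway point is near. I'll go on in 2° nudges until it snaps.

{"fn": "carry_out", "kwargs": {
  "motion": [
    {"jaw": -1,"tx": -0.11,"ty": 0.05,"tz": 0,"wx": 0,"wy": 0,"wz": 2},
    {"jaw": -1,"tx": 0,"ty": 0,"tz": 0,"wx": 0,"wy": 0,"wz": 0}
  ]
}}

```text
clock: 9.93
tcp_pos: [0.601, 0.0436, 0.2507]
orientation: [-0.001, 0.753, 0.658, 0.001]
wrist_force: [-1.2, 6.6, 0.3]
finger_gap: -0.0
```

{"fn": "carry_out", "kwargs": {
  "motion": [
    {"jaw": -1,"tx": -0.11,"ty": 0.05,"tz": 0,"wx": 0,"wy": 0,"wz": 2},
    {"jaw": -1,"tx": 0,"ty": 0,"tz": 0,"wx": 0,"wy": 0,"wz": 0}
  ]
}}

```text
clock: 10.18
tcp_pos: [0.6013, 0.0428, 0.2507]
orientation: [-0.001, 0.765, 0.644, 0.001]
wrist_force: [-0.8, 8.0, 1.1]
finger_gap: 0.0004
```

{"fn": "carry_out", "kwargs": {
  "motion": [
    {"jaw": -1,"tx": -0.11,"ty": 0.05,"tz": 0,"wx": 0,"wy": 0,"wz": 2},
    {"jaw": -1,"tx": 0,"ty": 0,"tz": 0,"wx": 0,"wy": 0,"wz": 0}
  ]
}}

```text
clock: 10.42
tcp_pos: [0.6019, 0.0402, 0.2507]
orientation: [0.001, 0.776, 0.631, -0.0]
wrist_force: [0.0, -0.6, 1.1]
finger_gap: -0.0001
```

```bash
python3 look.py l6
```

```text
10.425 [0.6019 0.0402 0.2507] xang 78.20901295018379 local lever ang of face 1.2090129501837907 [ 0.  -0.6  1.1] [-0.07  0.45 -0.14  0.98 -0.    1.71]
from dial: tool x 0.0153 y 0.0322
```

View pics/l6.png

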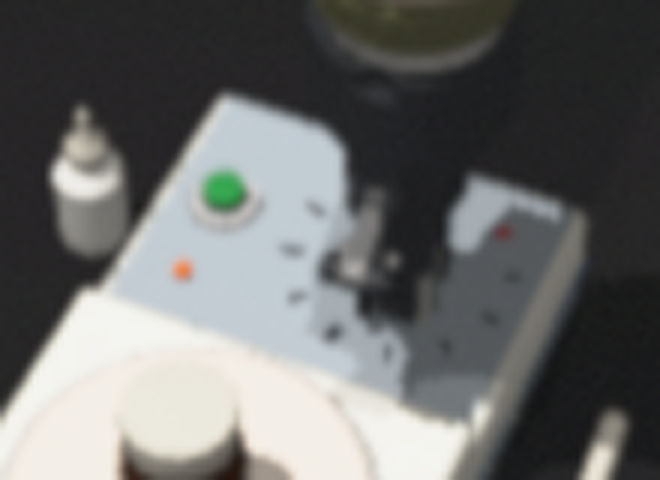

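The force dropped to zero, so it snapped. I'll back off, lift and check.

{"fn": "carry_out", "kwargs": {
  "motion": [
    {"jaw": -1,"tx": 0.4,"ty": 0,"tz": 0,"wx": 0,"wy": 0,"wz": 0},
    {"jaw": -1,"tx": 0.6,"ty": 0,"tz": 0,"wx": 0,"wy": 0,"wz": 0},
    {"jaw": -1,"tx": 0,"ty": 0,"tz": -2,"wx": 0,"wy": 0,"wz": 0},
    {"jaw": -1,"tx": 0,"ty": 0,"tz": -4,"wx": 0,"wy": 0,"wz": 0},
    {"jaw": -1,"tx": 0,"ty": 0,"tz": -4,"wx": 0,"wy": 0,"wz": 0},
    {"jaw": -1,"tx": -3.0,"ty": -1.0,"tz": 0,"wx": 0,"wy": 0,"wz": 0},
    {"jaw": -1,"tx": -4.0,"ty": -2.0,"tz": 0,"wx": 0,"wy": 0,"wz": 0},
    {"jaw": -1,"tx": -4.0,"ty": -2.0,"tz": 0,"wx": 0,"wy": 0,"wz": 0},
    {"jaw": -1,"tx": 0,"ty": 0,"tz": 0,"wx": 0,"wy": 0,"wz": 0}
  ]
}}

```text
clock: 11.6
tcp_pos: [0.531, -0.0486, 0.3509]
orientation: [-0.0, 0.777, 0.63, -0.0]
wrist_force: [1.2, 0.3, -0.2]
finger_gap: 0.0001
```

```bash
python3 look.py l7; python3 - <<'E'
from h import *
c=eyes.calibration("wrist"); np.savez("w3.npz",K=c["K"],camera_from_world=c["camera_from_world"])
cv2.imwrite("pics/w3.png",eyes.read_camera("wrist"))
E
```

```text
11.6 [ 0.531  -0.0486  0.3509] xang 78.03824983887885 local lever ang of face 1.0382498388788548 [ 1.2  0.3 -0.2] [-0.24  0.26 -0.17  1.15 -0.    1.54]
from dial: tool x -0.0861 y -0.0188
```

View pics/l7.png

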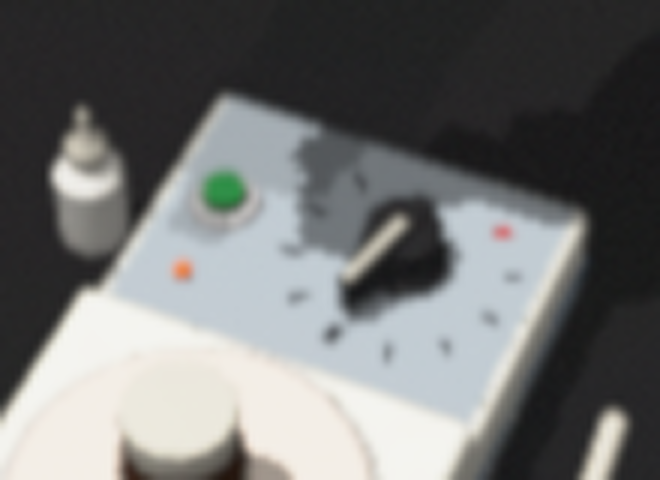

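View pics/w3.png

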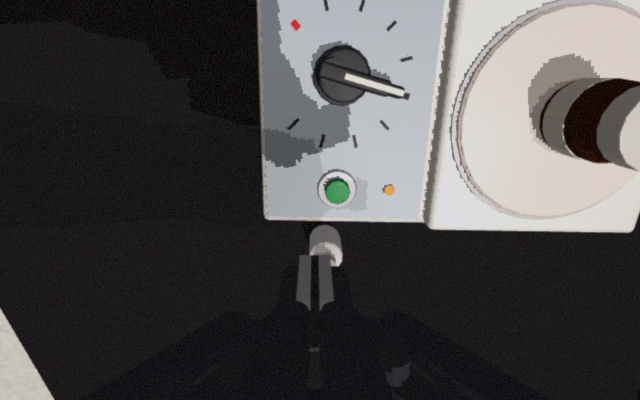

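The wrist view shows the lever pointing at (405,94), covering the thick tick. The tick before it (4) is at (405,58) and the one after (6) at (385,125), so it is in click 5. I'll check this by angle and locate the key at (337,191).

```bash
python3 - <<'E'
from h import *
c=np.load("w3.npz"); im=cv2.imread("pics/w3.png")
a=cast(c,(347,76),.091)[:2];b=cast(c,(404,94),.091)[:2];print("lever local",np.degrees(np.arctan2(*((b-a)[::-1])))+13, "tip",b)
g=cv2.inRange(im,(0,60,0),(110,255,70));n,l,st,ce=cv2.connectedComponentsWithStats(g);print(st,ce)
i=1+np.argmax(st[1:,4]);k=cast(c,ce[i],.073);print("key",k)
s=get_state();x=R.from_quat(np.roll(s["orientation"],-1)).as_matrix()
for K in (k[:2],np.array([.549,-.0467])): print(x.T[:2,:2]@(K-s["tcp_pos"][:2]), s["tcp_pos"])
E
```

```text
lever local -15.379995889464219 tip [0.60201703 0.01322487]
[[     0      0    640    400 254896]
 [   324      1      1      1      1]
 [   362      0      1      2      2]
 ...
 [    38    371      1      1      1]
 [    42    378      1      1      1]
 [    51    393      1      1      1]] [[3.19394871e+02 1.99854278e+02]
 [3.24000000e+02 1.00000000e+00]
 [3.62000000e+02 5.00000000e-01]
 [3.26000000e+02 2.00000000e+00]
 [3.63000000e+02 3.00000000e+00]
 [3.61000000e+02 4.00000000e+00]
 [3.27000000e+02 7.50000000e+00]
 [3.60000000e+02 6.50000000e+00]
 [3.60000000e+02 1.00000000e+01]
 [2.57000000e+02 2.55000000e+01]
 [3.40500000e+02 4.50000000e+01]
 [3.43000000e+02 4.50000000e+01]
 [3.47000000e+02 4.50000000e+01]
 [3.32000000e+02 4.70000000e+01]
 [3.34000000e+02 4.60000000e+01]
 [3.50000000e+02 4.60000000e+01]
 [3.28000000e+02 4.90000000e+01]
 [3.53000000e+02 4.80000000e+01]
 [3.23500000e+02 5.15000000e+01]
 [3.26000000e+02 5.00000000e+01]
 [3.48159851e+02 5.79219331e+01]
 [3.57000000e+02 5.00000000e+01]
 [2.58000000e+02 5.50000000e+01]
 [3.61500000e+02 5.45000000e+01]
 [3.20000000e+
[... 7600 characters left out ...]
000e+02]
 [3.32000000e+02 2.97000000e+02]
 [2.97666667e+02 2.99666667e+02]
 [3.33000000e+02 3.00000000e+02]
 [3.02000000e+02 3.02000000e+02]
 [3.04000000e+02 3.03000000e+02]
 [3.25000000e+02 3.03000000e+02]
 [3.22000000e+02 3.06000000e+02]
 [3.20000000e+02 3.09000000e+02]
 [2.00000000e+00 3.10000000e+02]
 [6.00000000e+00 3.17000000e+02]
 [8.00000000e+00 3.20000000e+02]
 [1.60000000e+01 3.34000000e+02]
 [2.90000000e+01 3.56000000e+02]
 [3.80000000e+01 3.71000000e+02]
 [4.20000000e+01 3.78000000e+02]
 [5.10000000e+01 3.93000000e+02]]
key [0.57331176 0.04163074 0.073     ]
[0.09535839 0.02170156] [ 0.53252476 -0.0472546   0.35101411]
[0.00391986 0.01601173] [ 0.53252476 -0.0472546   0.35101411]
```

```bash
python3 - <<'E'
from h import *
c=np.load("w3.npz"); im=cv2.imread("pics/w3.png")
hsv=cv2.cvtColor(im,cv2.COLOR_BGR2HSV);g=cv2.inRange(hsv,(50,130,60),(80,255,255));m=cv2.moments(g,True);p=(m["m10"]/m["m00"],m["m01"]/m["m00"])
k=cast(c,p,.072);print(p,m["m00"],"key",k)
s=get_state();x=R.from_quat(np.roll(s["orientation"],-1)).as_matrix()
for K in (k[:2],np.array([.549,-.0467])): print(x.T[:2,:2]@(K-s["tcp_pos"][:2])*100, s["tcp_pos"])
E
```

```text
(333.9618644067797, 190.41101694915255) 236.0 key [ 0.54710878 -0.04573143  0.072     ]
[0.4480209  1.39621265] [ 0.53252476 -0.0472546   0.35101411]
[0.3919856  1.60117278] [ 0.53252476 -0.0472546   0.35101411]
```

Lever angle is -15.4° in the stirrer's frame, where speed 5 is -15°, so it is in click 5. I'll move over the key and go down to just above it.

{"fn": "carry_out", "kwargs": {
  "motion": [
    {"jaw": -1,"tx": 0.4,"ty": 1.55,"tz": 0,"wx": 0,"wy": 0,"wz": 0},
    {"jaw": -1,"tx": 0,"ty": 0,"tz": 3.5,"wx": 0,"wy": 0,"wz": 0},
    {"jaw": -1,"tx": 0,"ty": 0,"tz": 3.0,"wx": 0,"wy": 0,"wz": 0},
    {"jaw": -1,"tx": 0,"ty": 0,"tz": 2.0,"wx": 0,"wy": 0,"wz": 0},
    {"jaw": -1,"tx": 0,"ty": 0,"tz": 1.2,"wx": 0,"wy": 0,"wz": 0},
    {"jaw": -1,"tx": 0,"ty": 0,"tz": 0,"wx": 0,"wy": 0,"wz": 0}
  ]
}}

```text
clock: 12.45
tcp_pos: [0.5485, -0.0457, 0.2529]
orientation: [-0.001, 0.776, 0.631, -0.0]
wrist_force: [0.2, -0.4, 0.3]
finger_gap: -0.0001
```

```bash
python3 look.py l8
```

```text
12.45 [ 0.5485 -0.0457  0.2529] xang 78.28295885220452 local lever ang of face 1.2829588522045157 [ 0.2 -0.4  0.3] [-0.23  0.36 -0.28  0.94  0.    1.55]
from dial: tool x -0.0797 y -0.0026
```

View pics/l8.png

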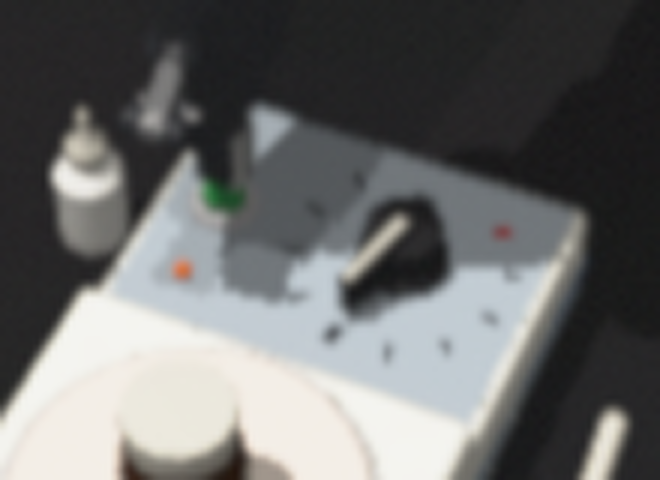

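The fingertips are right over the key at (222,185), with the lever unmoved. I'll press in small steps.

{"fn": "carry_out", "kwargs": {
  "motion": [
    {"jaw": -1,"tx": 0,"ty": 0,"tz": 0.5,"wx": 0,"wy": 0,"wz": 0},
    {"jaw": -1,"tx": 0,"ty": 0,"tz": 0.2,"wx": 0,"wy": 0,"wz": 0},
    {"jaw": -1,"tx": 0,"ty": 0,"tz": 0.1,"wx": 0,"wy": 0,"wz": 0},
    {"jaw": -1,"tx": 0,"ty": 0,"tz": 0.1,"wx": 0,"wy": 0,"wz": 0},
    {"jaw": -1,"tx": 0,"ty": 0,"tz": 0,"wx": 0,"wy": 0,"wz": 0}
  ]
}}

```text
clock: 13.12
tcp_pos: [0.5485, -0.0464, 0.245]
orientation: [0.0, 0.776, 0.631, 0.0]
wrist_force: [-0.2, 0.1, 2.1]
finger_gap: 0.0001
```

{"fn": "carry_out", "kwargs": {
  "motion": [
    {"jaw": -1,"tx": 0,"ty": 0,"tz": 0.1,"wx": 0,"wy": 0,"wz": 0},
    {"jaw": -1,"tx": 0,"ty": 0,"tz": 0.1,"wx": 0,"wy": 0,"wz": 0},
    {"jaw": -1,"tx": 0,"ty": 0,"tz": 0,"wx": 0,"wy": 0,"wz": 0}
  ]
}}

```text
clock: 13.5
tcp_pos: [0.5485, -0.0464, 0.2428]
orientation: [0.0, 0.776, 0.631, 0.0]
wrist_force: [-0.1, -0.8, 4.8]
finger_gap: -0.0003
```

{"fn": "carry_out", "kwargs": {
  "motion": [
    {"jaw": -1,"tx": 0,"ty": 0,"tz": 0.1,"wx": 0,"wy": 0,"wz": 0},
    {"jaw": -1,"tx": 0,"ty": 0,"tz": 0,"wx": 0,"wy": 0,"wz": 0}
  ]
}}

```text
clock: 13.75
tcp_pos: [0.5484, -0.0464, 0.2424]
orientation: [0.0, 0.776, 0.631, 0.0]
wrist_force: [-2.0, 0.1, 8.5]
finger_gap: -0.0003
```

{"fn": "carry_out", "kwargs": {
  "motion": [
    {"jaw": -1,"tx": 0,"ty": 0,"tz": 0.1,"wx": 0,"wy": 0,"wz": 0},
    {"jaw": -1,"tx": 0,"ty": 0,"tz": 0,"wx": 0,"wy": 0,"wz": 0}
  ]
}}

```text
clock: 14.0
tcp_pos: [0.5484, -0.0464, 0.2423]
orientation: [0.001, 0.776, 0.631, 0.0]
wrist_force: [-2.8, 0.5, 14.5]
finger_gap: 0.0
```

The key is on its stop: z holds at 0.2423 while the force rises to 14.5 N. I'll release it and retreat.

{"fn": "carry_out", "kwargs": {
  "motion": [
    {"jaw": -1,"tx": 0,"ty": 0,"tz": -0.3,"wx": 0,"wy": 0,"wz": 0},
    {"jaw": -1,"tx": 0,"ty": 0,"tz": -0.6,"wx": 0,"wy": 0,"wz": 0},
    {"jaw": -1,"tx": 0,"ty": 0,"tz": -2,"wx": 0,"wy": 0,"wz": 0},
    {"jaw": -1,"tx": 0,"ty": 0,"tz": -4,"wx": 0,"wy": 0,"wz": 0},
    {"jaw": -1,"tx": 0,"ty": 0,"tz": -4,"wx": 0,"wy": 0,"wz": 0},
    {"jaw": -1,"tx": -0.5,"ty": -3,"tz": 0,"wx": 0,"wy": 0,"wz": 0},
    {"jaw": -1,"tx": -0.5,"ty": -4,"tz": 0,"wx": 0,"wy": 0,"wz": 0},
    {"jaw": -1,"tx": -0.5,"ty": -4,"tz": 0,"wx": 0,"wy": 0,"wz": 0},
    {"jaw": -1,"tx": 0,"ty": 0,"tz": 0,"wx": 0,"wy": 0,"wz": 0},
    {"jaw": -1,"tx": 0,"ty": 0,"tz": 0,"wx": 0,"wy": 0,"wz": 0}
  ]
}}

```text
clock: 15.25
tcp_pos: [0.4381, -0.0388, 0.3499]
orientation: [0.0, 0.776, 0.631, 0.0]
wrist_force: [0.6, -0.3, 0.8]
finger_gap: -0.0001
```

```bash
python3 look.py l9; python3 - <<'E'
from h import *
cv2.imwrite("pics/t9.png",eyes.read_camera("top"))
E
```

```text
15.25 [ 0.4381 -0.0388  0.3499] xang 78.2120486935997 local lever ang of face 1.212048693599698 [ 0.6 -0.3  0.8] [-0.27  0.08 -0.38  1.11  0.    1.51]
from dial: tool x -0.0955 y -0.1120
```

View pics/l9.png

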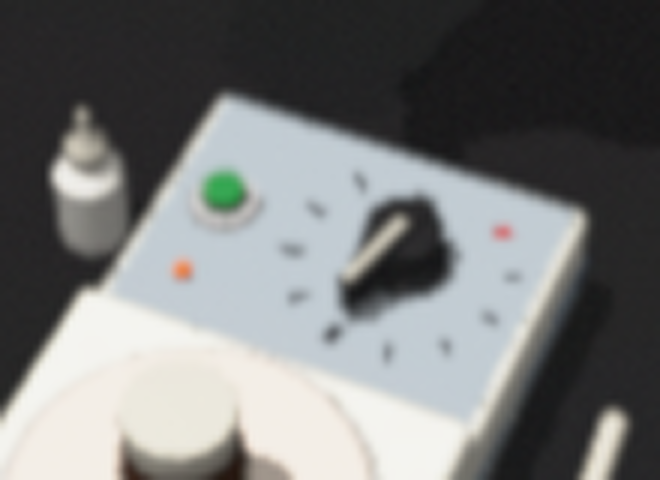

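View pics/t9.png

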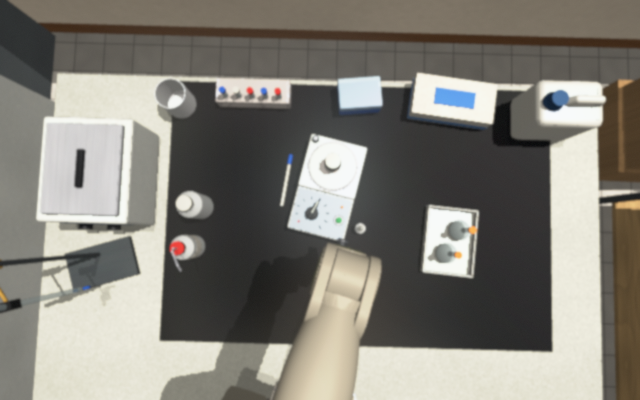

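The key at (223,190) is back out as at the start. The lever points at the thick tick (332,332), and everything else stands where it was, clear of the arm. I'll hand it in.

```bash
python3 -c "
from workcell import env; env.hand_in()"
```

```text
the job is handed in; nothing more can be done
```

The stirrer is set to speed 5, the start key has been pressed once, and the job is handed in at about 15 s of the 51 s allowed.

- **Dial:** It started in click 1. With the shut fingertips I pushed the lever clockwise until it snapped into click 5. The wrist camera then measured the lever at -15.4° (speed 5 is -15°), over the thick tick, and it pointed the same way after the key press.
- **Start key:** I pressed it only after that check, until it stopped moving and the force rose to 14.5 N against its stop. I then let go, and the last picture shows it back out.
- **Everything else:** In the final scene and top views the sample bottle, dropper, rod, wash and reagent bottles and flasks stand where they did, and the arm is clear of everything.

**Disagreements:** The camera views placed the dial and key within about 2 to 4 mm of each other. Two of my colour masks for the key failed or were only partial, so I placed the press by eye together with the earlier fits. The push force near halfway peaked at about 8 N, above the 2 to 5 N given for the lever's end, because I pushed nearer the axis.

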